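# Sort the radio desk's kit at shift change

### The job

Put the radio desk's loose kit away: lay the handheld radio flat, screen up, in the long undivided tray, lay one battery pack flat in each of the two bays of the divided tray, and stand both dry cells upright, stud up, in the round dish. Do not knock over the steel tumbler or push it away from its place.

Things in the scene. Friction and masses are not known exactly. Their poses are not given: they have to be found in the camera images.
- radio_c (a point): Handheld radio lying on its back, screen and keys up: black body 95 mm long (x) x 52 mm wide (y) x 30 mm high, 0.22 kg. At its +x end a stub antenna (11 mm in diameter, 45 mm long) sticks straight out along +x at y = +15 mm, so the whole is 140 mm long; a small knob beside it sticks out 12 mm. Loose; this point is the centre of the body without antenna, 15 mm above its underside.
- pack_a_c (a point): Spare radio battery pack, a black slab lying flat: 70 mm long (its x axis) x 42 mm wide (y) x 20 mm high, 0.11 kg, with a pale label and three brass contact pads on top. The two packs are identical and interchangeable. Loose; this point is its centre, 10 mm above its underside.
- pack_b_c (a point): Spare radio battery pack, a black slab lying flat: 70 mm long (its x axis) x 42 mm wide (y) x 20 mm high, 0.11 kg, with a pale label and three brass contact pads on top. The two packs are identical and interchangeable. Loose; this point is its centre, 10 mm above its underside.
- cell_a_c (a point): Dry cell standing upright: a cylinder 33 mm in diameter and 56 mm tall (plus a 2 mm contact stud on top), grey sleeve with bare steel ends, 0.14 kg. The two cells are identical and interchangeable. Loose; this point is on its axis 28 mm above its underside; z runs up along the axis to the stud.
- cell_b_c (a point): Dry cell standing upright: a cylinder 33 mm in diameter and 56 mm tall (plus a 2 mm contact stud on top), grey sleeve with bare steel ends, 0.14 kg. The two cells are identical and interchangeable. Loose; this point is on its axis 28 mm above its underside; z runs up along the axis to the stud.
- long_tray: Long undivided shallow white plastic tray, fixed to the desk, open on top, for the radio: outside 134 mm (x) x 204 mm (y, its long side) x 20 mm high; walls and floor 4 mm thick, so inside 126 x 196 mm and 16 mm deep. Origin at the centre of its underside, at desk height.
- bay_tray: Shallow white plastic tray of the same outside size but with one dividing wall across its middle, fixed to the desk, open on top, for the battery packs: outside 134 mm (x) x 204 mm (y, its long side) x 20 mm high; walls, divider and floor 4 mm thick. The divider runs along x at y = 0; the two bays are centred at y = +50 mm and y = -50 mm, each 126 mm (x) x 96 mm (y) inside and 16 mm deep. Origin at the centre of its underside, at desk height.
- dish: Round shallow aluminium dish, fixed to the desk, open on top, for the cells: 160 mm outside diameter, 20 mm high, wall and floor 4 mm thick, inside diameter 152 mm. Origin at the centre of its underside, at desk height.
- tumbler: Bystander: plain steel drinking tumbler standing open end up, 62 mm in diameter at the rim, 85 mm tall, 0.15 kg, loose. Not to be moved. Origin at the centre of its underside.
Mind the look-alikes: they are no part of the job. Leave any yellow look-alike of the part that bears cell_a_c alone.

How it is judged:
By the outcome, as a careful person would: the job done as asked, in the order asked, and still so for the second after the job is handed in, with the robot touching nothing.
It also fails if it takes over 115 s, if anything falls off the work surface, if the arm or the gripper's body presses on something with over 40 N, if the wrist force passes 120 N, or if a joint passes its speed limit or range.

### The arm

A 6-joint arm with a two-finger parallel gripper is mounted at the origin on the work surface. World frame = base frame: x ahead of the robot, y to its left, z up, the work surface at z = 0. Lengths are in mm, angles in rad, forces in N, time in s.
With the tool pointing down it reaches from about 350 to 850 mm from the base axis. Payload 8.1 kg.
Tool frame: the origin (TCP) lies on the centre line of the jaws, within the pads' length; the fingertips stand 19 mm ahead of it and the grasp point (between the pads) is the TCP; z points along the fingers, y is the line along which they close (so a half turn about z gives the same grasp; the last joint's range is limited). The gripper opens to 85 mm and grips with 20 to 120 N. Pads are 22 mm wide; open, the fingers measure 114 mm over their backs; the gripper's body (76 mm by 85 mm) begins 54 mm behind the grasp point. The pads swing forward as they close: fully open they stand 13 mm farther back than shut.
Start: joints at [1.216, 0.13, 1.488, -0, 1.523, -0.085], TCP at [159.901, 578.305, 229.292] pointing down, gripper open.
Joint ranges: [-2.96, 2.96], [-0.89, 2.26], [0.02, 2.5], [-1.34, 4.48], [0, 2.73], [-2.66, 2.66]. Speed limits (rad/s): [2.39, 2.39, 2.79, 3.14, 3.14, 3.14].

### API

Orientations are given as a rotation vector (axis times angle).
In Python, from cell import status, grab_frame, calibration, arm gives the robot as it stands. The module is installed in compiled form; this text tells all that it offers.
- The arm moves only by the tool jog_arm, never from a script. Its argument "rows" is a list of rows, each an object with "offset": the shift along the tool's x, y, z in units of 30 mm (1.0 is 30 mm), a list of three; "twist": the turn, a rotation vector about the tool's x, y, z in units of 5 degrees (1.0 is 5 degrees), a list of three. In form: [{"offset": [x, y, z], "twist": [wx, wy, wz]}, ...]. A call has 1 to 5 rows; each row is the pose to reach, as a shift and turn from the pose commanded when the call began, along the tool's axes at that moment; what a row does not reach only later rows make up. A row lasts 1/10 s, in which the tool goes at most 50 mm and 8.59 degrees, less where a joint would pass 70% of its speed; a pose out of reach is approached as far as the arm can. A call with a gripper value outside its range is refused whole. "claw" is the finger opening in mm, from 0 to 85.4, set as the call begins (left out, the last holds). The fingers move at their own pace and stop on an object; "squeeze" is the grip in N (left out, the last holds). Time passes only in rows, so rows that repeat a pose let the fingers close. It gives the time, the measured TCP pose, the force, the opening and the grip force at its end, in the units of the state.
- status.state(): the state, without advancing time (a new reading comes with each control period).
- grab_frame(name): name is "side" or "top" or "wrist"; returns the picture (400x640x3 uint8, blue, green, red); there is no depth.
- calibration(name): a dict with "intrinsics" (3x3 intrinsics, pixels), "k1" (the pictures are not rectified: a ray, as slopes to the right and down, at radius r is drawn at 1 + k1 r^2 times it, then the intrinsics apply), "R" (3x3) and "t" (3): a world point X has camera coordinates R X + t; the wrist camera has in their place "mount" (4x4, takes a point from camera to tool coordinates, whose origin is the TCP and whose axes are the flange's). Camera axes: x right, y down, z forward; pixel columns grow to the right and rows downward; lengths in mm; the calibration is good to about 2 mm. A picture is of the moment at which its call begins: read the wrist's pose just before it. calibration takes no time and is no camera call.
- arm.hand_in(): hands the job in; it is judged then, once.
The state is a dict: "clock": time; "joints": joint angles; "dq": joint speeds; "effort": joint torques, N m; "tool_pos": TCP position; "tool_rot": TCP orientation; "ft_force": force on the tool from outside, world axes, zero at the start; "ft_torque": the same for the moment, N m; "grip_width": finger opening in mm; "grasp_force": force on a finger pad.
Only numpy, scipy, OpenCV 4.12 (cv2) and the standard library are available. Lean on these libraries where they do the work, as an engineer would, in place of code of your own. Each camera call takes 0.05 s, during which the arm holds its last target. There are 200 camera calls.

## Working session

There is one attempt and no reset: what is moved stays moved. The work goes in short steps, Python scripts to look and compute and a tool call to move; the robot and the scene stay as the last step left them, time stands still between calls to the robot, and variables do not carry over. Pictures are saved under pics/ and viewed, at most 14 in all, crops included, and the job is handed in when it is done.

Besides the shell and the picture viewer there is one more tool, called after ">>>" as name(argument=value, ...) on one line, values as JSON. jog_arm: Moves the arm, as the interface text tells. Its arguments: {"type":"object","properties":{"rows":{"type":"array"},"claw":{"type":"number"},"squeeze":{"type":"number"}},"required":["rows"]}

```bash
mkdir -p pics
python3 - <<'E'
from cell import status, grab_frame, calibration
import cv2,numpy as np
for n in("top","side"):
    cv2.imwrite(f"pics/{n}0.png",grab_frame(n)); c=calibration(n); print(n,{k:np.round(v,4).tolist() for k,v in c.items()})
c=calibration("wrist");print({k:np.round(v,4).tolist() for k,v in c.items()})
s=status.state();print(s['clock'],s['tool_pos'],s['tool_rot'],s['grip_width'])
E
```

```text
top {'intrinsics': [[444.6334, 0.0, 316.7062], [0.0, 444.6334, 197.6937], [0.0, 0.0, 1.0]], 'k1': -0.0734, 'R': [[-0.0424, -0.9991, 0.0007], [-0.9767, 0.0413, -0.2106], [0.2104, -0.0096, -0.9776]], 't': [14.8724, 508.9487, 1219.5954]}
side {'intrinsics': [[486.7678, 0.0, 319.6409], [0.0, 486.7678, 197.3836], [0.0, 0.0, 1.0]], 'k1': 0.0003, 'R': [[0.7736, -0.6336, -0.0126], [-0.4599, -0.5476, -0.699], [0.436, 0.5465, -0.715]], 't': [-405.8922, 279.9084, 972.4016]}
{'intrinsics': [[291.3042, 0.0, 321.481], [0.0, 291.3042, 196.3102], [0.0, 0.0, 1.0]], 'k1': -0.0097, 'mount': [[0.0013, -0.9476, -0.3193, 81.5905], [1.0, 0.0011, 0.0009, -0.6875], [-0.0005, -0.3193, 0.9476, -144.9114], [0.0, 0.0, 0.0, 1.0]]}
0.1 [159.74034458 577.8167809  228.33748663] [-4.22504295e-01 -3.11268847e+00  2.59252627e-03] 85.48621234594972
```

View pics/top0.png

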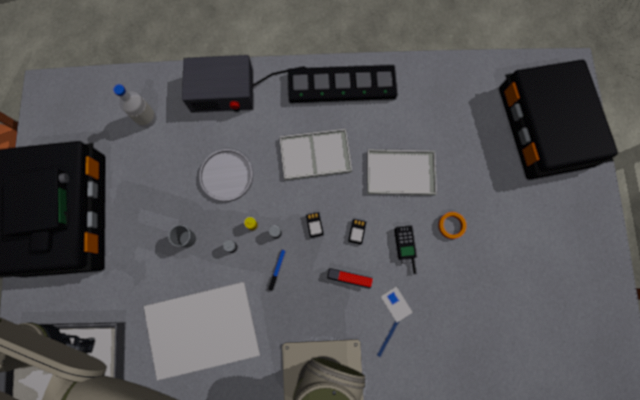

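View pics/side0.png

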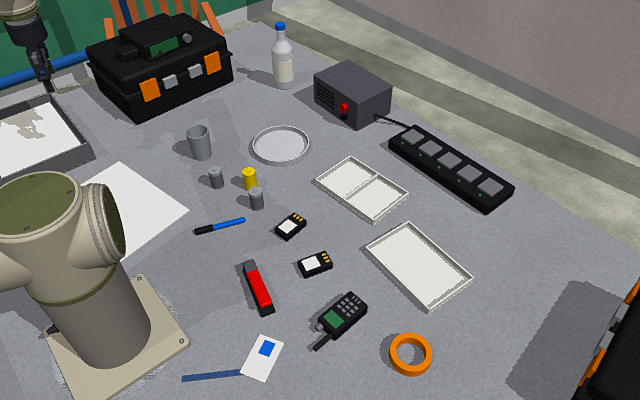

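The top view shows the dish at (225,175), the bay tray at (315,155), and the long tray at (401,172). The packs are at (315,225) and (357,232), and the radio is at (405,243) with its antenna pointing down. The cells are at (229,246) and (275,232), the yellow decoy at (250,223), and the tumbler at (181,237). The side view agrees.

```bash
cat > h.py <<'E'
from cell import status, grab_frame, calibration
import cv2,numpy as np
from scipy.spatial.transform import Rotation as Rot
def cam(name,s=None):
    c=calibration(name); K=np.array(c['intrinsics'])
    if name=='wrist':
        M=np.array(c['mount']); Rt=Rot.from_rotvec(s['tool_rot']).as_matrix()
        Rc=Rt@M[:3,:3]; o=Rt@M[:3,3]+np.array(s['tool_pos'])
    else:
        Rc=np.array(c['R']).T; o=-Rc@np.array(c['t'])
    return K,c['k1'],Rc,o
def cast(px,z,C):
    K,k1,Rc,o=C
    u=cv2.undistortPoints(np.float64(px).reshape(-1,1,2),K,np.array([k1,0,0,0.]))[:,0]
    d=np.c_[u,np.ones(len(u))]@Rc.T
    return o+d*((z-o[2])/d[:,2])[:,None]
def rect(P):
    (c,wh,a)=cv2.minAreaRect(np.float32(P[:,:2]))
    if wh[0]<wh[1]: wh=wh[::-1]; a+=90   # a: direction of long side, deg
    return np.round(c,1),np.round(wh,1),round((a+90)%180-90,1)
def blob(mask,seed,r=25):
    n,l,st,ce=cv2.connectedComponentsWithStats(mask.astype(np.uint8))
    k=min(range(1,n),key=lambda i:np.hypot(*(ce[i]-seed))+ (1e3 if st[i,4]<30 else 0))
    c=max(cv2.findContours((l==k).astype(np.uint8),cv2.RETR_EXTERNAL,cv2.CHAIN_APPROX_NONE)[0],key=len)
    return c[:,0].astype(float)
def shot(name,tag=None):
    s=status.state(); im=grab_frame(name)
    if tag: cv2.imwrite(f"pics/{tag}.png",im)
    return im,cam(name,s),s
def go(x,y,z,yaw):  # yaw deg: direction of closing line(tool y) from world +y, ccw; prints jog offset/twist
    s=status.state(); R0=Rot.from_rotvec(s['tool_rot']); 
    R1=Rot.from_euler('z',yaw,degrees=True)*Rot.from_rotvec([0,-np.pi,0])
    print('off',np.round(R0.inv().apply(np.array([x,y,z])-s['tool_pos'])/30,3).tolist(),'tw',np.round((R0.inv()*R1).as_rotvec(degrees=True)/5,2).tolist())
E
python3 - <<'E'
from h import *
im,C,s=shot('top'); g=im.max(2).astype(int)
hsv=cv2.cvtColor(im,cv2.COLOR_BGR2HSV)
white=(im.min(2)>165)
for n,p,z in(('bay',(315,155),20),('long',(401,172),20),('dish',(225,175),20)):
    m=cv2.morphologyEx(white.astype(np.uint8),cv2.MORPH_CLOSE,np.ones((9,9))); b=blob(m,p); P=cast(b,z,C)
    print(n,rect(P), cast([p],z,C)[0].round())
dark=(g<75)
for n,p,z in(('radio',(405,243),30),('pa',(315,225),20),('pb',(357,232),20)):
    m=cv2.morphologyEx(dark.astype(np.uint8),cv2.MORPH_CLOSE,np.ones((7,7))); b=blob(m,p); print(n,rect(cast(b,z,C)),cast([p],z,C)[0].round())
for n,p,z in(('ca',(230,244),57),('cb',(275,230),57),('yel',(250,221),57),('tumb',(181,233),85)): print(n,cast([p],z,C)[0].round(1))
v=cv2.resize(im[120:290,160:480],None,fx=2.5,fy=2.5,interpolation=cv2.INTER_CUBIC); cv2.imwrite('pics/crop1.png',v)
s=status.state();go(*s['tool_pos'],0)
E
```

```text
Traceback (most recent call last):
  File "h.py", line 23, in blob
    k=min(range(1,n),key=lambda i:np.hypot(*(ce[i]-seed))+ (1e3 if st[i,4]<30 else 0))
ValueError: min() iterable argument is empty
```

Run:
```python
from h import *
im,C,s=shot('top'); g=im.max(2).astype(int)
print([im[y,x].tolist() for x,y in((300,155),(400,172),(225,175),(340,200),(405,250),(315,220))])
for T in (130,):
  white=(im.min(2)>T)
  for n,p,z in(('bay',(315,155),20),('long',(401,172),20),('dish',(225,175),20)):
    m=cv2.morphologyEx(white.astype(np.uint8),cv2.MORPH_CLOSE,np.ones((9,9))); b=blob(m,p); P=cast(b,z,C)
    print(n,rect(P), cast([p],z,C)[0].round())
dark=(g<60)
for n,p,z in(('radio',(405,243),30),('pa',(315,225),20),('pb',(357,232),20)):
    m=cv2.morphologyEx(dark.astype(np.uint8),cv2.MORPH_CLOSE,np.ones((7,7))); b=blob(m,p); print(n,rect(cast(b,z,C)),cast([p],z,C)[0].round())
for n,p,z in(('ca',(230,244),57),('cb',(275,230),57),('yel',(250,221),57),('tumb',(181,233),85)): print(n,cast([p],z,C)[0].round(1))
v=cv2.resize(im[120:290,160:480],None,fx=2.5,fy=2.5,interpolation=cv2.INTER_CUBIC); cv2.imwrite('pics/crop1.png',v)
s=status.state();go(*s['tool_pos'],0)
```

```text
[[150, 148, 152], [151, 149, 152], [147, 138, 141], [106, 99, 99], [44, 74, 29], [34, 33, 34]]
bay (array([648.8,  -0.8]), array([182.7, 119.3]), -85.3) [648.  -7.  20.]
long (array([ 582.1, -256.1]), array([182.9, 117.7]), 87.6) [ 584. -262.   20.]
dish (array([594.7, 265. ]), array([132.5, 131.2]), 66.6) [597. 264.  20.]
radio (array([ 351.6, -254.1]), array([136.6,  55.1]), 3.3) [ 371. -254.   30.]
pa (array([435.6,   4.8]), array([69.7, 43.2]), 8.7) [436.   1.  20.]
pb (array([ 410.9, -116.9]), array([69.7, 42.1]), -16.5) [ 410. -119.   20.]
ca [386. 242.  57.]
cb [420.5 114.7  57. ]
yel [449.1 184.9  57. ]
tumb [418.5 373.   85. ]
off [0.0, 0.0, 0.0] tw [-0.01, -0.0, -3.09]
```

View pics/crop1.png

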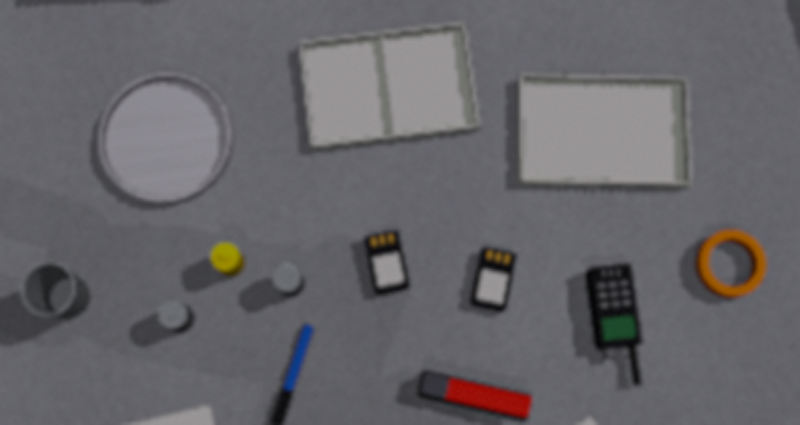

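The crop confirms all positions. The radio's antenna points to the robot, and the bay divider runs along x. I'm moving to a central overview with the tool square to the world.

>>> jog_arm(rows=[{"offset": [-1.05,-1.29,-0.5],"twist": [0,0,-1]},{"offset": [-2.1,-2.58,-1],"twist": [0,0,-2]},{"offset": [-3.15,-3.87,-1.5],"twist": [0,0,-3.09]},{"offset": [-4.2,-5.15,-1.7],"twist": [0,0,-3.09]},{"offset": [-5.24,-6.44,-2],"twist": [0,0,-3.09]}])

```text
clock: 0.7
tool_pos: [257.5, 354.6, 288.3]
tool_rot: [-0.001, 3.141, 0.0]
ft_force: [1.2, -0.7, 0.4]
grip_width: 85.7
grasp_force: 0.0
```

>>> jog_arm(rows=[{"offset": [-0.6,-1.4,0],"twist": [0,0,0]},{"offset": [-1.2,-2.8,0],"twist": [0,0,0]},{"offset": [-1.8,-4.2,0],"twist": [0,0,0]},{"offset": [-2.4,-5.6,0],"twist": [0,0,0]},{"offset": [-3,-7,0],"twist": [0,0,0]}])

```text
clock: 1.2
tool_pos: [347.5, 144.6, 288.2]
tool_rot: [-0.0, 3.141, 0.0]
ft_force: [0.8, -0.1, -1.0]
grip_width: 85.4
grasp_force: 0.0
```

>>> jog_arm(rows=[{"offset": [-0.6,-1.4,0],"twist": [0,0,0]},{"offset": [-1.2,-2.8,0],"twist": [0,0,0]},{"offset": [-1.8,-4.2,0],"twist": [0,0,0]},{"offset": [-2.4,-5.6,0],"twist": [0,0,0]},{"offset": [-3,-7,0],"twist": [0,0,0]}])

```text
clock: 1.7
tool_pos: [437.5, -65.7, 288.2]
tool_rot: [0.001, 3.141, 0.0]
ft_force: [0.8, 0.3, 0.9]
grip_width: 85.3
grasp_force: 0.0
```

Run:
```python
from h import *
im,C,s=shot('wrist','w1'); 
def px(P):
    K,k1,Rc,o=C; d=(np.array(P)-o)@Rc; u=d[:2]/d[2]; r=u@u; return (K[:2,:2]@(u*(1+k1*r))+K[:2,2]).round()
for n,P in(('bay',(651,-1,20)),('long',(584,-256,20)),('radio',(374,-253,30)),('pa',(436,3,20)),('pb',(411,-117,20)),('cb',(420,115,57)),('ca',(386,242,57))): print(n,px(P))
```

```text
bay [360. 285.]
long [203. 249.]
radio [182. 113.]
pa [370. 157.]
pb [285. 140.]
cb [461. 151.]
ca [565. 124.]
```

View pics/w1.png

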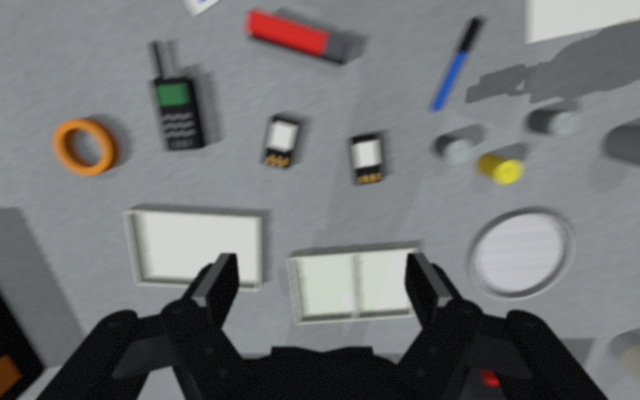

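The wrist view matches the predictions: radio (178,113), packs (281,140) and (367,157), long tray (197,250), bay tray (355,285), dish (522,252), and cells (456,150) and (563,122).

```bash
cat >> h.py <<'E'
def pack(im,C,p,z,T=75,k=7):
    m=(im.max(2)<T).astype(np.uint8); m=cv2.morphologyEx(m,cv2.MORPH_CLOSE,np.ones((13,13))); m=cv2.morphologyEx(m,cv2.MORPH_OPEN,np.ones((k,k)))
    return rect(cast(blob(m,p),z,C))
E
python3 - <<'E'
from h import *
im,C,s=shot('wrist')
print('radio',pack(im,C,(180,115),25,k=15)); print('pb',pack(im,C,(281,140),15)); print('pa',pack(im,C,(367,157),15))
w=im.min(2)
print(w[250,200],w[285,330],w[215,330])
m=cv2.morphologyEx((w>150).astype(np.uint8),cv2.MORPH_CLOSE,np.ones((5,5)))
print('long floor',rect(cast(blob(m,(197,245)),4,C)))
E
```

```text
radio (array([ 384.3, -251.1]), array([72.7, 59.4]), 2.2)
pb (array([ 434.6, -123.3]), array([42. , 26.6]), 84.2)
pa (array([459.8,   8.2]), array([42.7, 25.1]), -87.3)
208 202 138
long floor (array([ 597. , -272.1]), array([212.7, 141.3]), 86.6)
```

>>> jog_arm(rows=[{"offset": [0.4,-1.25,0.6],"twist": [0,0,0]},{"offset": [0.8,-2.5,1.2],"twist": [0,0,0]},{"offset": [1.2,-3.75,1.8],"twist": [0,0,0]},{"offset": [1.6,-5,2.4],"twist": [0,0,0]},{"offset": [2.1,-6.2,3],"twist": [0,0,0]}])

```text
clock: 2.3
tool_pos: [373.7, -250.5, 197.5]
tool_rot: [-0.001, 3.141, -0.0]
ft_force: [1.3, -0.4, 0.5]
grip_width: 85.3
grasp_force: 0.0
```

Run:
```python
from h import *
im,C,s=shot('wrist','w2'); print(s['tool_pos'],s['tool_rot'])
```

```text
[ 373.65928516 -250.53398855  197.52361238] [-6.05892288e-04  3.14105805e+00 -1.27521570e-04]
```

View pics/w2.png

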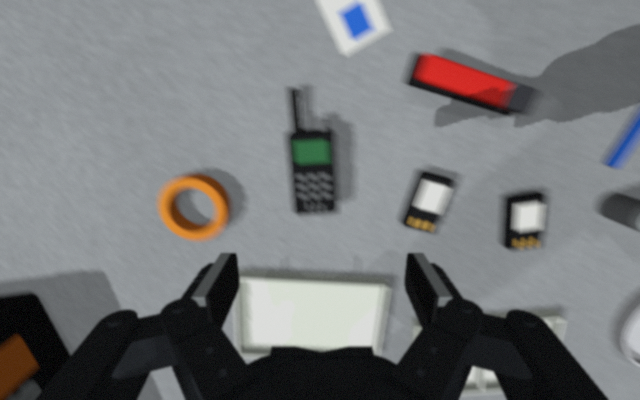

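The radio body corners are roughly (292,131), (331,131), (297,213) and (337,210), with its antenna at (295,90).

Run:
```python
from h import *
im,C,s=shot('wrist')
print(cast([(292,131),(331,131),(297,213),(337,210)],30,C).round(1).tolist())
b=im.max(2); 
for T in(85,110):
  m=(b<T).astype(np.uint8); m[250:]=0; m=cv2.morphologyEx(m,cv2.MORPH_CLOSE,np.ones((13,13)))
  for k in(1,13):
    mm=cv2.morphologyEx(m,cv2.MORPH_OPEN,np.ones((k,k))); q=blob(mm,(314,170)); print(T,k,rect(cast(q,30,C)),q.min(0),q.max(0))
v=cv2.resize(im[80:230,260:370],None,fx=4,fy=4,interpolation=cv2.INTER_CUBIC); cv2.imwrite('pics/c2.png',v)
```

```text
[[320.1, -285.3, 30.0], [320.1, -244.7, 30.0], [411.8, -282.6, 30.0], [408.2, -237.0, 30.0]]
85 1 (array([ 351.5, -256.7]), array([136.4,  50.8]), 3.6) [295.  95.] [344. 220.]
85 13 (array([ 390. , -254.8]), array([58.9, 50.8]), 1.4) [298. 169.] [344. 219.]
110 1 (array([ 351. , -248.4]), array([138.3,  68.7]), 3.6) [294.  94.] [359. 221.]
110 13 (array([ 386.9, -254.2]), array([67.3, 53.8]), 1.5) [297. 163.] [346. 220.]
```

View pics/c2.png

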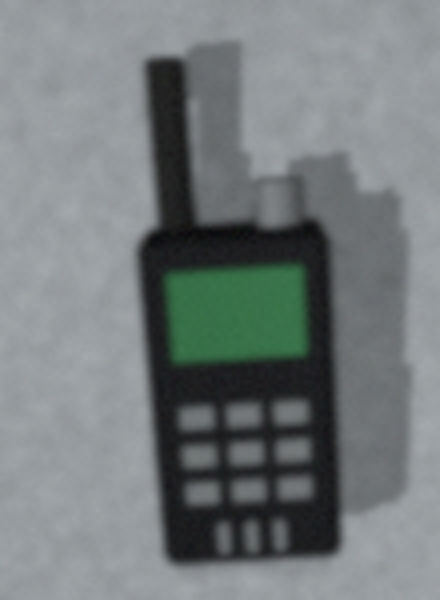

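The crop gives body corners at full-frame (295,139), (342,136), (302,220) and (345,218).

Run:
```python
from h import *
im,C,s=shot('wrist')
P=cast([(295,138.7),(341.7,136.2),(345.2,218.2),(301.7,220.5)],30,C); print(P.round(1).tolist(),rect(P))
b=im.max(2); sc=cv2.cvtColor(im,cv2.COLOR_BGR2HSV)
m=((sc[...,1]>100)&(abs(sc[...,0].astype(int)-65)<20)); print('screen',rect(cast(blob(m,(318,158)),30,C)))
for p in((427,200),(524,220)):
  m=(b<85).astype(np.uint8); m[250:]=0; m=cv2.morphologyEx(m,cv2.MORPH_CLOSE,np.ones((25,25))); print(rect(cast(blob(m,p),20,C)))
w=im.min(2); m=cv2.morphologyEx((w>165).astype(np.uint8),cv2.MORPH_CLOSE,np.ones((3,3))); q=blob(m,(315,315)); print(q.min(0),q.max(0)); 
P=cast([(240,277),(390,284)],20,C); print(P)
go(373,-257,24,4)
```

```text
[[329.1, -279.7, 30.0], [326.6, -230.5, 30.0], [419.8, -224.7, 30.0], [422.5, -274.9, 30.0]] (array([ 374.5, -252.2]), array([93.5, 50.2]), 2.9)
screen (array([ 349.6, -257.7]), array([37.7, 26.3]), -86.1)
(array([ 410.8, -121.6]), array([71.1, 47.6]), -14.7)
(array([433.6,  -1.6]), array([74.2, 51.3]), 8.8)
[240. 285.] [392. 355.]
[[ 504.74852989 -356.33491189   20.        ]
 [ 516.04568784 -163.82582863   20.        ]]
off [-0.033, -0.237, 5.748] tw [0.02, -0.03, -0.84]
```

The radio's centre is (374.5,-252), yaw about 3.3° (size 94x50, which fits). I'm descending and gripping.

>>> jog_arm(rows=[{"offset": [-0.03,-0.06,1.4],"twist": [0,0,-0.7]},{"offset": [-0.03,-0.06,2.8],"twist": [0,0,-0.7]},{"offset": [-0.03,-0.06,4.2],"twist": [0,0,-0.7]},{"offset": [-0.03,-0.06,5.4],"twist": [0,0,-0.7]},{"offset": [-0.03,-0.06,5.78],"twist": [0,0,-0.7]}])

```text
clock: 2.95
tool_pos: [373.4, -248.4, 21.4]
tool_rot: [0.098, -3.136, -0.007]
ft_force: [-0.7, -0.1, 0.4]
grip_width: 85.3
grasp_force: 0.0
```

>>> jog_arm(rows=[{"offset": [0,0,0],"twist": [0,0,0]},{"offset": [0,0,0],"twist": [0,0,0]},{"offset": [0,0,0],"twist": [0,0,0]},{"offset": [0,0,0],"twist": [0,0,0]},{"offset": [0,0,0],"twist": [0,0,0]}], claw=40, squeeze=40)

```text
clock: 3.45
tool_pos: [376.3, -252.5, 26.5]
tool_rot: [-0.095, 3.138, -0.003]
ft_force: [0.3, 0.6, 7.6]
grip_width: 39.9
grasp_force: 3.7
```

>>> jog_arm(rows=[{"offset": [0,0,0],"twist": [0,0,0]},{"offset": [0,0,0],"twist": [0,0,0]},{"offset": [0,0,0],"twist": [0,0,0]},{"offset": [0,0,0],"twist": [0,0,0]}])

```text
clock: 3.85
tool_pos: [376.3, -252.5, 26.5]
tool_rot: [-0.095, 3.138, -0.003]
ft_force: [0.1, 0.6, 7.5]
grip_width: 40.2
grasp_force: 3.8
```

Run:
```python
from h import *
a,_,_=shot('wrist'); b,_,_=shot('side')
v=np.vstack([a, cv2.resize(b[250:390,240:464],(640,400),interpolation=cv2.INTER_CUBIC)]); cv2.imwrite('pics/w3.png',cv2.resize(v,(480,600)))
```

```text
(no output)
```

View pics/w3.png

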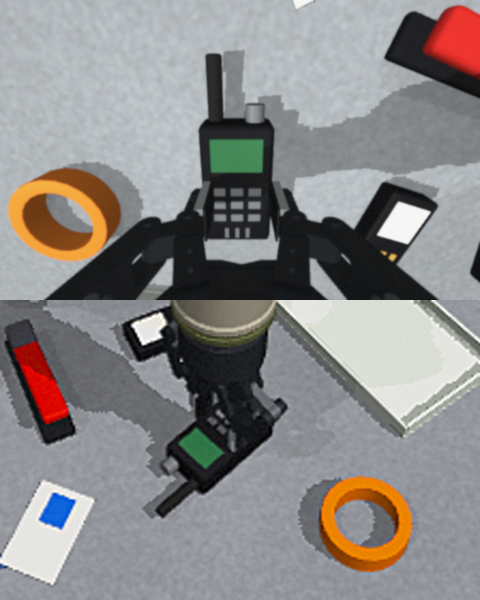

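>>> jog_arm(rows=[{"offset": [0,0,0],"twist": [0,0,0]},{"offset": [0,0,0],"twist": [0,0,0]},{"offset": [0,0,0],"twist": [0,0,0]}], claw=85)

```text
clock: 4.25
tool_pos: [375.0, -251.4, 24.7]
tool_rot: [0.096, -3.14, -0.0]
ft_force: [0.0, -0.5, 0.1]
grip_width: 81.3
grasp_force: 0.0
```

>>> jog_arm(rows=[{"offset": [0,0,0],"twist": [0,0,0]},{"offset": [0,0,0],"twist": [0,0,0]},{"offset": [0,0,0],"twist": [0,0,0]}])

```text
clock: 4.55
tool_pos: [375.0, -251.4, 24.6]
tool_rot: [0.096, -3.14, -0.0]
ft_force: [-0.5, 0.2, -0.0]
grip_width: 85.1
grasp_force: 0.0
```

>>> jog_arm(rows=[{"offset": [0,0,0.1],"twist": [0,0,0]},{"offset": [0,0,0.2],"twist": [0,0,0]},{"offset": [0,0,0.2],"twist": [0,0,0]}])

```text
clock: 4.85
tool_pos: [374.6, -251.1, 18.0]
tool_rot: [0.096, -3.139, -0.001]
ft_force: [0.0, 1.0, -0.2]
grip_width: 84.7
grasp_force: 0.0
```

>>> jog_arm(rows=[{"offset": [0,0,0],"twist": [0,0,0]},{"offset": [0,0,0],"twist": [0,0,0]},{"offset": [0,0,0],"twist": [0,0,0]},{"offset": [0,0,0],"twist": [0,0,0]},{"offset": [0,0,0],"twist": [0,0,0]}], claw=46)

```text
clock: 5.35
tool_pos: [375.4, -251.9, 19.3]
tool_rot: [-0.096, 3.139, -0.001]
ft_force: [-2.3, -0.8, 5.8]
grip_width: 50.5
grasp_force: 42.1
```

Run:
```python
from h import *
s=status.state(); print(s['tool_pos'],s['ft_force'],s['grip_width'],s['grasp_force'])
```

```text
[ 375.43613369 -251.94162294   19.28348344] [-2.27088954 -0.7549945   5.8338013 ] 50.463988888306424 42.07814812660217
```

Grip is solid (50.5 mm, 42 N). I'm lifting, carrying and turning.

>>> jog_arm(rows=[{"offset": [0,0,-1.2],"twist": [0,0,0]},{"offset": [0,0,-2.4],"twist": [0,0,0]},{"offset": [-1.2,-0.3,-3],"twist": [0,0,0]},{"offset": [-2.6,-0.6,-3],"twist": [0,0,0]},{"offset": [-4,-0.9,-3],"twist": [0,0,0]}])

```text
clock: 5.85
tool_pos: [498.2, -271.6, 109.6]
tool_rot: [-0.095, 3.139, -0.002]
ft_force: [0.3, -0.8, -2.4]
grip_width: 50.5
grasp_force: 43.7
```

>>> jog_arm(rows=[{"offset": [-1.4,-0.3,0],"twist": [0,0,1.5]},{"offset": [-2.79,-0.55,0],"twist": [0,0,3]},{"offset": [-2.79,-0.55,0],"twist": [0,0,4.5]},{"offset": [-2.79,-0.55,0],"twist": [0,0,6]},{"offset": [-2.79,-0.55,0],"twist": [0,0,7.5]}])

```text
clock: 6.35
tool_pos: [580.6, -281.8, 106.8]
tool_rot: [-0.925, -2.999, -0.001]
ft_force: [0.0, -0.8, -1.6]
grip_width: 50.4
grasp_force: 43.7
```

>>> jog_arm(rows=[{"offset": [0,0,0],"twist": [0,0,1.5]},{"offset": [0,0,0],"twist": [0,0,3]},{"offset": [0,0,0],"twist": [0,0,4.5]},{"offset": [0,0,0],"twist": [0,0,6]},{"offset": [0,0,0],"twist": [0,0,7.5]}])

```text
clock: 6.85
tool_pos: [580.4, -282.0, 107.5]
tool_rot: [-1.841, -2.543, 0.0]
ft_force: [-0.6, -0.5, -2.8]
grip_width: 50.2
grasp_force: 43.7
```

>>> jog_arm(rows=[{"offset": [0,0,0],"twist": [0,0,1.5]},{"offset": [0,0,0],"twist": [0,0,3]},{"offset": [0,0,0],"twist": [0,0,4.3]},{"offset": [0,0,0],"twist": [0,0,4.3]},{"offset": [0,0,0],"twist": [0,0,4.3]}])

```text
clock: 7.35
tool_pos: [580.6, -282.2, 107.9]
tool_rot: [-2.274, -2.165, 0.0]
ft_force: [-0.6, 0.1, -1.4]
grip_width: 50.2
grasp_force: 43.7
```

Run:
```python
from h import *
s=status.state(); print(s['tool_pos'],s['tool_rot'],s['grip_width'],s['grasp_force'],s['joints'])
im,C,s=shot('side','s4');go(581,-283,50,-93)
t,C,_=shot('top')
v=cv2.resize(im[180:350,300:520],(700,540),interpolation=cv2.INTER_CUBIC); cv2.imwrite('pics/s4.png',v)
```

```text
[ 580.62482504 -282.19663392  107.92109914] [-2.27429077e+00 -2.16539189e+00  4.83870682e-04] 50.21379382713755 43.69259834289551 [-5.31833691e-01  3.34997537e-01  1.47691268e+00  6.75967960e-05
  1.33103504e+00 -4.82802568e-01]
off [-0.025, 0.011, 1.937] tw [-0.01, -0.01, 0.04]
```

View pics/s4.png

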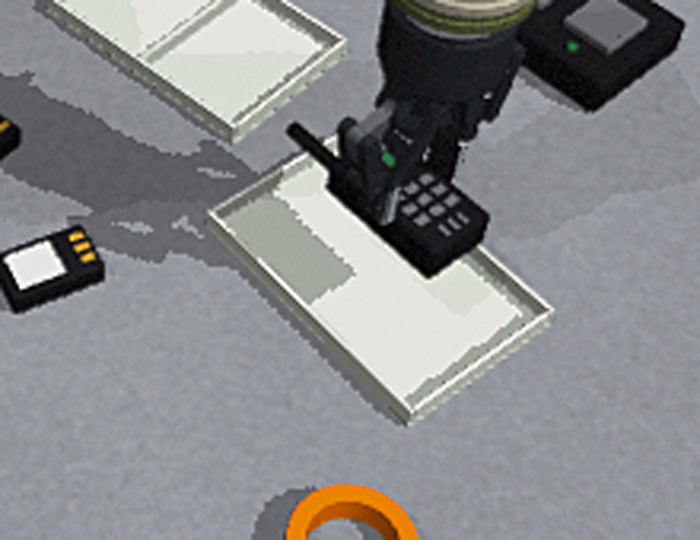

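The radio hangs level and aligned over the tray. The tray rim corners are at full-frame side pixels (366,247), (429,310) and (473,277). I'm checking the tray centre with these.

Run:
```python
from h import *
C=cam('side'); P=cast([(366,247),(429,309.5),(473.3,277)],20,C); print(P.round(1).tolist(),((P[0]+P[2])/2).round(1), np.linalg.norm(np.diff(P,axis=0),axis=1))
```

```text
[[527.6, -162.1, 20.0], [515.2, -361.4, 20.0], [647.3, -368.3, 20.0]] [ 587.5 -265.2   20. ] [199.6444673  132.35592733]
```

Tray centre is about (586,-264). I'm lowering with a small correction and releasing.

>>> jog_arm(rows=[{"offset": [-0.13,0.14,1],"twist": [0,0,0]},{"offset": [-0.13,0.14,2],"twist": [0,0,0]},{"offset": [-0.13,0.14,2.5],"twist": [0,0,0]},{"offset": [-0.13,0.14,2.7],"twist": [0,0,0]},{"offset": [-0.13,0.14,2.76],"twist": [0,0,0]}])

```text
clock: 7.95
tool_pos: [584.8, -286.4, 25.5]
tool_rot: [-2.278, -2.162, 0.0]
ft_force: [-0.2, 0.5, -3.4]
grip_width: 50.7
grasp_force: 43.7
```

>>> jog_arm(rows=[{"offset": [0,0,0],"twist": [0,0,0]},{"offset": [0,0,0],"twist": [0,0,0]}])

```text
clock: 8.15
tool_pos: [586.2, -287.3, 27.7]
tool_rot: [2.277, 2.161, 0.001]
ft_force: [0.2, -0.3, -1.4]
grip_width: 50.7
grasp_force: 43.7
```

>>> jog_arm(rows=[{"offset": [0,0,0.06],"twist": [0,0,0]},{"offset": [0,0,0.1],"twist": [0,0,0]},{"offset": [0,0,0.12],"twist": [0,0,0]},{"offset": [0,0,0.12],"twist": [0,0,0]}])

```text
clock: 8.55
tool_pos: [585.5, -286.9, 23.4]
tool_rot: [2.278, 2.162, 0.0]
ft_force: [-1.9, 1.1, 5.4]
grip_width: 50.7
grasp_force: 44.5
```

>>> jog_arm(rows=[{"offset": [0,0,0],"twist": [0,0,0]},{"offset": [0,0,0],"twist": [0,0,0]},{"offset": [0,0,0],"twist": [0,0,0]},{"offset": [0,0,0],"twist": [0,0,0]}], claw=75)

```text
clock: 8.95
tool_pos: [585.0, -286.6, 22.2]
tool_rot: [-2.279, -2.162, 0.0]
ft_force: [-0.2, 0.6, -0.2]
grip_width: 74.9
grasp_force: 0.0
```

>>> jog_arm(rows=[{"offset": [0,0,-1],"twist": [0,0,0]},{"offset": [0,0,-2.5],"twist": [0,0,0]},{"offset": [0,0,-4],"twist": [0,0,-1.5]},{"offset": [0,0,-5.5],"twist": [0,0,-3]},{"offset": [0,0,-6],"twist": [0,0,-4.5]}])

```text
clock: 9.45
tool_pos: [587.4, -288.0, 209.4]
tool_rot: [1.801, 2.563, 0.001]
ft_force: [-0.4, -1.4, 0.3]
grip_width: 74.5
grasp_force: 0.0
```

Run:
```python
from h import *
go(350,-100,220,-15)
im,C,s=shot('side'); v=im[200:330,330:510]; w,C,s=shot('wrist')
v=np.hstack([cv2.resize(v,(480,347),interpolation=cv2.INTER_CUBIC),cv2.resize(w,(320,200)) if 0 else np.zeros((347,1,3),np.uint8)]); cv2.imwrite('pics/s5.png',v)
```

```text
off [8.574, -5.319, -0.445] tw [0.02, 0.11, -11.04]
```

View pics/s5.png

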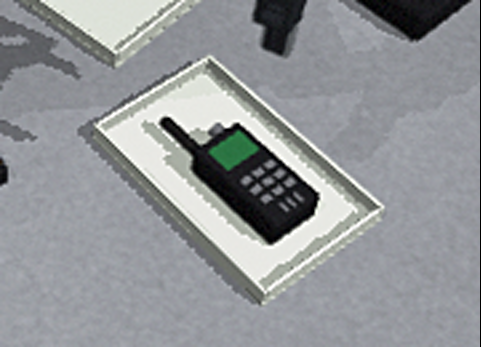

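The radio lies flat, screen up, in the long tray. Before gripping the low packs I want the true fingertip depth, because the first radio grasp slipped. I'll use the fingertip seen at side pixel (433,221).

Run:
```python
from h import *
im,(K,k1,Rc,o),_=shot('side'); s=status.state(); R=Rot.from_rotvec(s['tool_rot']).as_matrix()
for yy in(-45,45):
  for d in(0,10,19):
    P=np.array(s['tool_pos'])+R@[0,yy,d]; q=(P-o)@Rc; print(yy,d,(K[:2,:2]@(q[:2]/q[2])+K[:2,2]).round(1))
m=im.max(2); v=cv2.resize(im[120:240,370:530],None,fx=4.5,fy=4.5,interpolation=cv2.INTER_CUBIC); cv2.imwrite('pics/f.png',v)
```

```text
-45 0 [429.8 226.1]
-45 10 [429.  229.6]
-45 19 [428.3 232.7]
45 0 [447.5 196.1]
45 10 [446.6 199.6]
45 19 [445.9 202.8]
```

View pics/f.png

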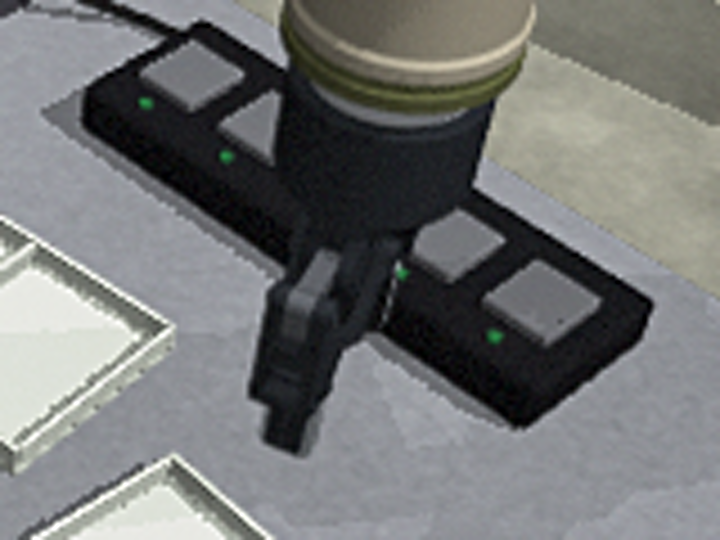

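Run:
```python
from h import *
go(411,-119,190,-15.5)
```

```text
off [7.22, -3.642, 0.437] tw [0.01, 0.04, -11.03]
```

>>> jog_arm(rows=[{"offset": [1.44,-0.73,0.09],"twist": [0,0,-1.6]},{"offset": [2.89,-1.46,0.17],"twist": [0,0,-3.2]},{"offset": [4.33,-2.19,0.26],"twist": [0,0,-4.8]},{"offset": [5.78,-2.91,0.35],"twist": [0,0,-6.4]},{"offset": [7.22,-3.64,0.44],"twist": [0,0,-8]}], claw=70)

```text
clock: 10.1
tool_pos: [407.0, -117.2, 185.9]
tool_rot: [-0.823, -3.027, -0.001]
ft_force: [0.0, 1.5, 2.4]
grip_width: 70.2
grasp_force: 0.0
```

>>> jog_arm(rows=[{"offset": [0,0,0],"twist": [0,0,-1.5]},{"offset": [0,0,0],"twist": [0,0,-3]},{"offset": [0,0,0],"twist": [0,0,-3]},{"offset": [0,0,0],"twist": [0,0,-3]}])

```text
clock: 10.5
tool_pos: [409.1, -118.6, 187.6]
tool_rot: [-0.433, -3.109, -0.001]
ft_force: [0.5, -1.4, 0.2]
grip_width: 69.9
grasp_force: 0.0
```

Run:
```python
from h import *
im,C,s=shot('wrist','w6'); print(s['tool_pos'],s['tool_rot'])
b=im.max(2); m=(b<85).astype(np.uint8); m[235:]=0; m=cv2.morphologyEx(m,cv2.MORPH_CLOSE,np.ones((25,25)))
n,l,st,ce=cv2.connectedComponentsWithStats(m)
for i in range(1,n):
  if st[i,4]>800: print(st[i].tolist(),rect(cast(blob(l==i,ce[i]),20,C)))
```

```text
[ 409.10872512 -118.58785391  187.60187016] [-4.32712596e-01 -3.10914235e+00 -1.04013810e-03]
[251, 26, 132, 39, 1775] (array([281.8, -88.9]), array([127.1,  33.2]), 74.3)
[516, 110, 48, 34, 1039] (array([416.4, 114.4]), array([44.2, 34.5]), 63.0)
[405, 134, 56, 71, 2575] (array([435.5,   2.1]), array([73.4, 44.7]), 8.9)
[303, 147, 39, 62, 1387] (array([ 411.7, -118.6]), array([70.6, 41.2]), -14.6)
```

View pics/w6.png

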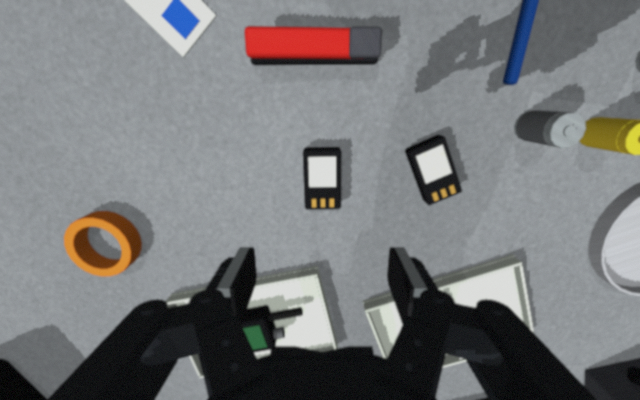

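The pack sits squarely between the jaws, at (322,178) in the picture. Measured: (411.7,-118.6), 70.6x41 mm. I'm descending with the force watched.

>>> jog_arm(rows=[{"offset": [-0.08,0.02,1.4],"twist": [0,0,0]},{"offset": [-0.08,0.02,2.8],"twist": [0,0,0]},{"offset": [-0.08,0.02,4.2],"twist": [0,0,0]},{"offset": [-0.08,0.02,5.2],"twist": [0,0,0]},{"offset": [-0.08,0.02,5.6],"twist": [0,0,0]}])

```text
clock: 11.05
tool_pos: [409.4, -117.9, 17.2]
tool_rot: [-0.429, -3.106, -0.003]
ft_force: [-0.2, 1.3, 0.2]
grip_width: 70.3
grasp_force: 0.0
```

>>> jog_arm(rows=[{"offset": [0,0,0.1],"twist": [0,0,0]},{"offset": [0,0,0.2],"twist": [0,0,0]},{"offset": [0,0,0.3],"twist": [0,0,0]},{"offset": [0,0,0.3],"twist": [0,0,0]}])

```text
clock: 11.45
tool_pos: [413.3, -119.4, 13.2]
tool_rot: [0.424, 3.111, -0.001]
ft_force: [-0.1, 0.3, -0.1]
grip_width: 70.1
grasp_force: 0.0
```

>>> jog_arm(rows=[{"offset": [0.05,0,0.08],"twist": [0,0,0]},{"offset": [0.05,0,0.15],"twist": [0,0,0]},{"offset": [0.05,0,0.15],"twist": [0,0,0]},{"offset": [0.05,0,0.15],"twist": [0,0,0]}])

```text
clock: 11.85
tool_pos: [410.9, -118.5, 7.7]
tool_rot: [0.424, 3.113, -0.0]
ft_force: [-0.5, -0.6, 0.4]
grip_width: 69.9
grasp_force: 0.0
```

>>> jog_arm(rows=[{"offset": [0,0,0],"twist": [0,0,0]},{"offset": [0,0,0],"twist": [0,0,0]},{"offset": [0,0,0],"twist": [0,0,0]},{"offset": [0,0,0],"twist": [0,0,0]},{"offset": [0,0,0],"twist": [0,0,0]}], claw=36)

```text
clock: 12.35
tool_pos: [411.1, -118.7, 7.9]
tool_rot: [0.424, 3.112, -0.0]
ft_force: [0.0, 0.9, 3.9]
grip_width: 40.7
grasp_force: 40.9
```

Run:
```python
from h import *
s=status.state(); print(s['tool_pos'],s['ft_force'],s['grip_width'],s['grasp_force'])
im,_,_=shot('wrist'); cv2.imwrite('pics/w7.png',im[80:400,140:500])
```

```text
[ 411.13858824 -118.65780303    7.89725319] [0.01919235 0.87866359 3.90545768] 40.744394437994565 40.906904339790344
```

View pics/w7.png

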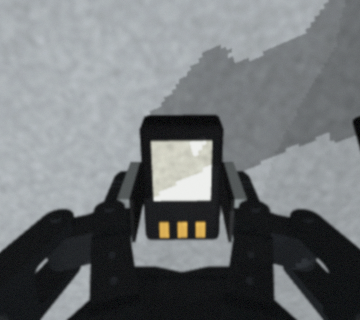

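The pack is gripped squarely (40.7 mm, 41 N). I'm carrying it toward the -y bay and measuring that tray on the way.

>>> jog_arm(rows=[{"offset": [0,0,-1.2],"twist": [0,0,0]},{"offset": [0,0,-2.4],"twist": [0,0,0]},{"offset": [-1.1,0.7,-3.3],"twist": [0,0,0]},{"offset": [-2.4,1.4,-3.6],"twist": [0,0,0]},{"offset": [-3.7,2.2,-3.6],"twist": [0,0,0]}])

```text
clock: 12.9
tool_pos: [538.3, -84.9, 118.2]
tool_rot: [0.425, 3.108, -0.001]
ft_force: [-0.4, -0.9, -1.4]
grip_width: 40.5
grasp_force: 41.1
```

>>> jog_arm(rows=[{"offset": [-1.2,0.7,0],"twist": [0,0,-1.3]},{"offset": [-2.4,1.4,0],"twist": [0,0,-2.6]},{"offset": [-3.6,2.15,0],"twist": [0,0,-4]},{"offset": [-3.6,2.15,0],"twist": [0,0,-4]},{"offset": [-3.6,2.15,0],"twist": [0,0,-4]}])

```text
clock: 13.4
tool_pos: [656.2, -50.8, 113.5]
tool_rot: [0.123, -3.136, -0.001]
ft_force: [-0.0, -0.3, -0.6]
grip_width: 41.0
grasp_force: 41.1
```

```bash
cat > bay.py <<'E'
from h import *
s=status.state(); print(s['tool_pos'],s['tool_rot'],s['ft_force'],s['grip_width'],s['grasp_force'])
for n,T in(('side',165),('side',185),('top',125),('top',135)):
  im,C,_=shot(n); w=im.min(2); m=(w>T).astype(np.uint8)
  print(n,T,w[155,300],w[140,335])
  K,k1,Rc,o=C
  for P in((658,-51,4),(650,49,4)):
    q=(np.array(P)-o)@Rc; u=(q[:2]/q[2])*(1+k1*(q[:2]@q[:2])/q[2]**2); p=K[:2,:2]@u+K[:2,2]
    try: print(P,p.round(),rect(cast(blob(m,p),4,C)))
    except Exception as e: print(e)
E
python3 bay.py
```

```text
[656.22804144 -50.83886115 113.47262233] [ 1.23221751e-01 -3.13585063e+00 -7.03074098e-04] [-0.02234737 -0.25803324 -0.63708792] 40.95367909861684 41.11342191696167
side 165 122 151
(658, -51, 4) [373. 198.] (array([666.9,   3.8]), array([207.4, 136.8]), -85.4)
(650, 49, 4) [345. 179.] (array([691.1, 103.6]), array([96.5, 41. ]), -23.2)
side 185 122 150
(658, -51, 4) [373. 198.] (array([666.8,   1.9]), array([202.5, 135.9]), -85.2)
(650, 49, 4) [345. 179.] (array([691.1, 103.6]), array([96.5, 41. ]), -23.2)
top 125 103 104
(658, -51, 4) [329. 153.] (array([668.2,  80.4]), array([80. , 30.7]), -1.7)
(650, 49, 4) [296. 157.] (array([668.2,  80.4]), array([80. , 30.7]), -1.7)
top 135 106 105
(658, -51, 4) [329. 153.] (array([668.2,  78.9]), array([79.9, 27.6]), -1.7)
(650, 49, 4) [296. 157.] (array([668.2,  78.9]), array([79.9, 27.6]), -1.7)
```

The side view gives a tray centre near (655,-7) and the top view (654,-1). I take (655,-5), yaw 4.7°. Lowering into the -y bay.

>>> jog_arm(rows=[{"offset": [-0.09,-0.14,1.2],"twist": [0,0,0]},{"offset": [-0.09,-0.14,2.3],"twist": [0,0,0]},{"offset": [-0.09,-0.14,3],"twist": [0,0,0]},{"offset": [-0.09,-0.14,3.25],"twist": [0,0,0]},{"offset": [-0.09,-0.14,3.25],"twist": [0,0,0]}])

```text
clock: 14.1
tool_pos: [658.6, -55.5, 17.6]
tool_rot: [0.122, -3.138, -0.0]
ft_force: [-0.1, -0.6, -0.4]
grip_width: 40.7
grasp_force: 41.1
```

>>> jog_arm(rows=[{"offset": [0,0,0.05],"twist": [0,0,0]},{"offset": [0,0,0.12],"twist": [0,0,0]},{"offset": [0,0,0.12],"twist": [0,0,0]},{"offset": [0,0,0.12],"twist": [0,0,0]}])

```text
clock: 14.5
tool_pos: [660.4, -55.4, 15.4]
tool_rot: [-0.123, 3.138, -0.0]
ft_force: [0.4, -0.2, -0.6]
grip_width: 40.8
grasp_force: 41.1
```

>>> jog_arm(rows=[{"offset": [0,0,0.05],"twist": [0,0,0]},{"offset": [0,0,0.1],"twist": [0,0,0]},{"offset": [0,0,0.12],"twist": [0,0,0]},{"offset": [0,0,0.12],"twist": [0,0,0]}])

```text
clock: 14.9
tool_pos: [660.1, -55.3, 12.0]
tool_rot: [-0.123, 3.139, -0.0]
ft_force: [-3.6, 1.1, 7.1]
grip_width: 40.8
grasp_force: 42.0
```

>>> jog_arm(rows=[{"offset": [0,0,0],"twist": [0,0,0]},{"offset": [0,0,0],"twist": [0,0,0]},{"offset": [0,0,0],"twist": [0,0,0]}], claw=52)

```text
clock: 15.2
tool_pos: [659.7, -55.3, 10.7]
tool_rot: [0.123, -3.139, -0.0]
ft_force: [-0.1, 0.4, 0.2]
grip_width: 51.8
grasp_force: 0.0
```

>>> jog_arm(rows=[{"offset": [0,0,-0.7],"twist": [0,0,0]},{"offset": [0,0,-1.7],"twist": [0,0,0]},{"offset": [0,0,-3],"twist": [0,0,0]},{"offset": [0,0,-4],"twist": [0,0,0]}])

```text
clock: 15.6
tool_pos: [660.2, -55.4, 132.9]
tool_rot: [-0.123, 3.138, -0.0]
ft_force: [0.4, -0.4, 0.2]
grip_width: 51.9
grasp_force: 0.0
```

Run:
```python
from h import *
go(435.5,2,150,8.9)
```

```text
off [7.315, 2.493, -0.577] tw [-0.0, 0.01, -0.88]
```

>>> jog_arm(rows=[{"offset": [1.4,0.5,-0.5],"twist": [0,0,-0.9]},{"offset": [2.9,1,-0.5],"twist": [0,0,-0.9]},{"offset": [4.4,1.5,-0.5],"twist": [0,0,-0.9]},{"offset": [5.9,2,-0.5],"twist": [0,0,-0.9]},{"offset": [7.31,2.49,-0.5],"twist": [0,0,-0.9]}], claw=70)

```text
clock: 16.1
tool_pos: [433.3, 2.4, 145.4]
tool_rot: [0.246, -3.132, -0.0]
ft_force: [-0.4, 0.5, 1.5]
grip_width: 70.2
grasp_force: 0.0
```

>>> jog_arm(rows=[{"offset": [0,0,0],"twist": [0,0,0]},{"offset": [0,0,0],"twist": [0,0,0]},{"offset": [0,0,0],"twist": [0,0,0]}])

```text
clock: 16.4
tool_pos: [436.6, 1.7, 146.8]
tool_rot: [-0.246, 3.13, -0.001]
ft_force: [1.1, 0.0, 0.5]
grip_width: 70.0
grasp_force: 0.0
```

Run:
```python
from h import *
im,C,s=shot('wrist','w8'); print(s['tool_pos'],s['tool_rot'])
b=im.max(2); m=(b<85).astype(np.uint8); m[225:]=0; m=cv2.morphologyEx(m,cv2.MORPH_CLOSE,np.ones((25,25)))
n,l,st,ce=cv2.connectedComponentsWithStats(m)
for i in range(1,n):
  if st[i,4]>800: print(st[i].tolist(),rect(cast(blob(l==i,ce[i]),20,C)))
go(435.5,2,18,8.9)
```

```text
[436.59613297   1.72974505 146.76039241] [-2.46035067e-01  3.12988395e+00 -7.34328762e-04]
[219, 0, 102, 43, 1618] (array([303.5, -62.6]), array([81.3, 30.4]), -81.1)
[477, 0, 47, 57, 1226] (array([276.7, 126. ]), array([45.5, 22.1]), -11.6)
[303, 150, 45, 71, 1803] (array([436. ,   3.9]), array([71.4, 41.9]), 8.4)
[551, 153, 71, 45, 2039] (array([383. , 250.6]), array([70.4, 35. ]), 83.2)
off [0.046, 0.02, 4.289] tw [-0.01, 0.02, 0.02]
```

>>> jog_arm(rows=[{"offset": [0.02,0.05,1.3],"twist": [0,0,0]},{"offset": [0.02,0.05,2.6],"twist": [0,0,0]},{"offset": [0.02,0.05,3.8],"twist": [0,0,0]},{"offset": [0.02,0.05,4.4],"twist": [0,0,0]},{"offset": [0.02,0.05,4.5],"twist": [0,0,0]}])

```text
clock: 16.95
tool_pos: [432.9, 3.3, 8.0]
tool_rot: [0.245, -3.126, -0.002]
ft_force: [0.0, 0.4, -0.2]
grip_width: 69.8
grasp_force: 0.0
```

>>> jog_arm(rows=[{"offset": [0,0,0.08],"twist": [0,0,0]},{"offset": [0,0,0.13],"twist": [0,0,0]},{"offset": [0,0,0.13],"twist": [0,0,0]}])

```text
clock: 17.25
tool_pos: [435.9, 3.2, 8.2]
tool_rot: [-0.246, 3.13, -0.001]
ft_force: [-0.3, 0.8, 0.2]
grip_width: 70.1
grasp_force: 0.0
```

>>> jog_arm(rows=[{"offset": [0,0,0],"twist": [0,0,0]},{"offset": [0,0,0],"twist": [0,0,0]},{"offset": [0,0,0],"twist": [0,0,0]},{"offset": [0,0,0],"twist": [0,0,0]},{"offset": [0,0,0],"twist": [0,0,0]}], claw=36)

```text
clock: 17.75
tool_pos: [435.4, 3.3, 8.0]
tool_rot: [-0.246, 3.13, -0.001]
ft_force: [-1.2, 0.3, 5.7]
grip_width: 40.5
grasp_force: 40.8
```

Run:
```python
from h import *
go(651,45,115,4.7)
```

```text
off [-7.323, 0.248, -3.553] tw [-0.01, 0.02, 0.86]
```

>>> jog_arm(rows=[{"offset": [0,0,-1.2],"twist": [0,0,0]},{"offset": [0,0,-2.4],"twist": [0,0,0]},{"offset": [-1.1,0.05,-3.3],"twist": [0,0,0]},{"offset": [-2.4,0.1,-3.6],"twist": [0,0,0.4]},{"offset": [-3.8,0.15,-3.6],"twist": [0,0,0.86]}])

```text
clock: 18.25
tool_pos: [549.3, 25.8, 118.2]
tool_rot: [-0.126, 3.134, -0.001]
ft_force: [0.4, -0.6, -1.7]
grip_width: 40.7
grasp_force: 41.6
```

>>> jog_arm(rows=[{"offset": [-1.2,0,0],"twist": [0,0,0]},{"offset": [-2.4,0.05,0],"twist": [0,0,0]},{"offset": [-3.5,0.1,0],"twist": [0,0,0]},{"offset": [-3.5,0.1,0],"twist": [0,0,0]},{"offset": [-3.5,0.1,0],"twist": [0,0,0]}])

```text
clock: 18.75
tool_pos: [650.5, 37.3, 114.0]
tool_rot: [0.129, -3.137, -0.0]
ft_force: [-0.0, 0.9, -1.0]
grip_width: 40.4
grasp_force: 41.5
```

Run:
```python
from h import *
s=status.state(); print(s['tool_pos'],s['grip_width'],s['grasp_force']); go(651,45,16,4.7)
```

```text
[650.49593362  37.315348   113.99318989] 40.40184547260369 41.51320695877075
off [-0.044, 0.253, 3.266] tw [0.0, -0.02, 0.0]
```

>>> jog_arm(rows=[{"offset": [-0.04,0.25,1],"twist": [0,0,0]},{"offset": [-0.04,0.25,2.2],"twist": [0,0,0]},{"offset": [-0.04,0.25,2.9],"twist": [0,0,0]},{"offset": [-0.04,0.25,3.2],"twist": [0,0,0]},{"offset": [-0.04,0.25,3.2],"twist": [0,0,0]}])

```text
clock: 19.25
tool_pos: [649.6, 44.7, 17.9]
tool_rot: [0.128, -3.136, -0.0]
ft_force: [0.5, -0.7, -1.4]
grip_width: 40.8
grasp_force: 41.5
```

>>> jog_arm(rows=[{"offset": [0,0,0.06],"twist": [0,0,0]},{"offset": [0,0,0.12],"twist": [0,0,0]},{"offset": [0,0,0.2],"twist": [0,0,0]},{"offset": [0,0,0.2],"twist": [0,0,0]},{"offset": [0,0,0.2],"twist": [0,0,0]}])

```text
clock: 19.75
tool_pos: [651.5, 44.8, 13.3]
tool_rot: [-0.129, 3.139, -0.0]
ft_force: [0.3, 0.7, -1.6]
grip_width: 40.4
grasp_force: 41.5
```

>>> jog_arm(rows=[{"offset": [0,0,0.04],"twist": [0,0,0]},{"offset": [0,0,0.06],"twist": [0,0,0]},{"offset": [0,0,0.06],"twist": [0,0,0]}])

```text
clock: 20.05
tool_pos: [651.7, 44.8, 12.1]
tool_rot: [-0.129, 3.138, -0.0]
ft_force: [-2.0, -0.6, 4.3]
grip_width: 41.0
grasp_force: 42.2
```

>>> jog_arm(rows=[{"offset": [0,0,0],"twist": [0,0,0]},{"offset": [0,0,0],"twist": [0,0,0]},{"offset": [0,0,0],"twist": [0,0,0]}], claw=52)

```text
clock: 20.35
tool_pos: [651.4, 44.7, 11.1]
tool_rot: [0.129, -3.139, 0.0]
ft_force: [0.3, -0.3, -0.2]
grip_width: 52.1
grasp_force: 0.0
```

>>> jog_arm(rows=[{"offset": [0,0,-0.7],"twist": [0,0,0]},{"offset": [0,0,-1.7],"twist": [0,0,0]},{"offset": [0,0,-3.2],"twist": [0,0,0]},{"offset": [0,0,-4.7],"twist": [0,0,0]},{"offset": [0,0,-6],"twist": [0,0,0]}])

```text
clock: 20.85
tool_pos: [651.6, 44.8, 193.8]
tool_rot: [-0.129, 3.137, -0.0]
ft_force: [0.5, -0.5, 0.2]
grip_width: 51.7
grasp_force: 0.0
```

Run:
```python
from h import *
go(421,115,200,0)
```

```text
off [7.47, 2.962, -0.218] tw [-0.0, 0.02, 0.94]
```

>>> jog_arm(rows=[{"offset": [1.5,0.6,0],"twist": [0,0,-1]},{"offset": [3,1.2,0],"twist": [0,0,-2]},{"offset": [4.5,1.8,0],"twist": [0,0,-3]},{"offset": [6,2.4,0],"twist": [0,0,-4]},{"offset": [7.47,2.96,0],"twist": [0,0,-5]}], claw=60)

```text
clock: 21.35
tool_pos: [418.9, 115.3, 190.9]
tool_rot: [-0.81, 3.035, 0.0]
ft_force: [-0.0, 0.2, 0.6]
grip_width: 60.0
grasp_force: 0.0
```

>>> jog_arm(rows=[{"offset": [0,0,0],"twist": [0,0,0]},{"offset": [0,0,0],"twist": [0,0,0]},{"offset": [0,0,0],"twist": [0,0,0]}])

```text
clock: 21.65
tool_pos: [421.8, 114.8, 191.8]
tool_rot: [-0.803, 3.035, -0.001]
ft_force: [-0.3, -0.3, 0.3]
grip_width: 60.0
grasp_force: 0.0
```

Run:
```python
from h import *
im,C,s=shot('wrist'); print(s['tool_pos'],s['tool_rot'])
t,_,_=shot('top'); sd,_,_=shot('side')
a=cv2.resize(sd[130:330,200:500],(600,400),interpolation=cv2.INTER_CUBIC)
b=cv2.resize(im,(320,200)); 
cv2.imwrite('pics/v13.png',np.vstack([cv2.resize(im[:250],(768,300)),cv2.resize(sd[120:330,170:490],(448,294)) if 0 else cv2.copyMakeBorder(cv2.resize(sd[130:330,170:490],(480,300),interpolation=cv2.INTER_CUBIC),0,0,0,288,cv2.BORDER_CONSTANT)]))
```

```text
[421.79088864 114.84609691 191.84733002] [-8.03432545e-01  3.03546952e+00 -6.16019463e-04]
```

View pics/v13.png

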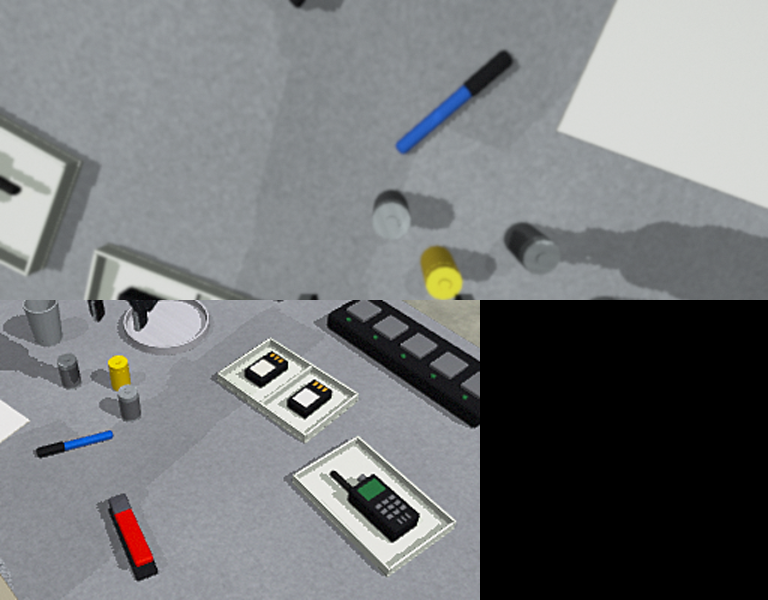

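Both packs are flat in their bays and the radio is in its tray. In the wrist frame the near cell's top is at (327.5,179) and the far one's at (450,213); the yellow decoy is at (369,234).

Run:
```python
from h import *
im,C,s=shot('wrist')
P=cast([(327.5,179.2),(450,213),(369,235)],56,C); print(P.round(1).tolist())
# refine: bright disc circle
g=cv2.medianBlur(im.min(2),5)
for c in((327,179),(450,213)):
    x,y=c; r=g[y-30:y+30,x-30:x+30]; h=cv2.HoughCircles(r,cv2.HOUGH_GRADIENT,1,50,param1=60,param2=8,minRadius=12,maxRadius=18)
    if h is not None: q=h[0,0]; print(q, cast([(q[0]+x-30,q[1]+y-30)],56,C).round(1).tolist())
go(*P[0][:2],90,29.7)
```

```text
[[414.2, 116.4, 56.0], [382.6, 245.0, 56.0], [445.4, 185.5, 56.0]]
[28.5 23.5 14.1] [[409.2, 111.3, 56.0]]
[29.5 28.5 17.4] [[381.5, 243.5, 56.0]]
off [0.185, 0.173, 3.374] tw [0.0, -0.0, -0.01]
```

>>> jog_arm(rows=[{"offset": [0.14,0.11,1.2],"twist": [0,0,0]},{"offset": [0.14,0.11,2.4],"twist": [0,0,0]},{"offset": [0.14,0.11,3.6],"twist": [0,0,0]},{"offset": [0.14,0.11,4.6],"twist": [0,0,0]},{"offset": [0.14,0.11,5.15],"twist": [0,0,0]}])

```text
clock: 22.35
tool_pos: [413.9, 115.2, 33.6]
tool_rot: [0.803, -3.033, -0.001]
ft_force: [-0.9, -0.3, 0.6]
grip_width: 60.3
grasp_force: 0.0
```

>>> jog_arm(rows=[{"offset": [0,0,0],"twist": [0,0,0]},{"offset": [0,0,0],"twist": [0,0,0]}])

```text
clock: 22.55
tool_pos: [415.7, 115.6, 36.9]
tool_rot: [0.804, -3.036, -0.0]
ft_force: [-0.3, 0.1, 0.3]
grip_width: 59.9
grasp_force: 0.0
```

>>> jog_arm(rows=[{"offset": [0,0,0],"twist": [0,0,0]},{"offset": [0,0,0],"twist": [0,0,0]},{"offset": [0,0,0],"twist": [0,0,0]},{"offset": [0,0,0],"twist": [0,0,0]},{"offset": [0,0,0],"twist": [0,0,0]}], claw=28)

```text
clock: 23.05
tool_pos: [417.0, 116.0, 38.4]
tool_rot: [-0.804, 3.034, -0.001]
ft_force: [-0.9, -0.5, 7.1]
grip_width: 31.2
grasp_force: 39.4
```

Run:
```python
from h import *
go(624,268,120,0)
```

```text
off [-8.513, 0.98, -2.697] tw [-0.0, 0.04, 5.94]
```

>>> jog_arm(rows=[{"offset": [0,0,-0.8],"twist": [0,0,0]},{"offset": [0,0,-2],"twist": [0,0,0]},{"offset": [0,0,-3.2],"twist": [0,0,0]},{"offset": [-1.1,0.1,-3.2],"twist": [0,0,0]},{"offset": [-2.4,0.2,-3.2],"twist": [0,0,0]}])

```text
clock: 23.55
tool_pos: [477.1, 157.1, 135.9]
tool_rot: [-0.802, 3.031, -0.001]
ft_force: [0.6, -0.1, -0.6]
grip_width: 31.3
grasp_force: 40.4
```

>>> jog_arm(rows=[{"offset": [-1.3,0.15,0],"twist": [0,0,1]},{"offset": [-2.6,0.3,0],"twist": [0,0,2]},{"offset": [-3.9,0.45,0],"twist": [0,0,3]},{"offset": [-5.1,0.6,0],"twist": [0,0,4.5]},{"offset": [-6.1,0.78,0],"twist": [0,0,5.94]}])

```text
clock: 24.05
tool_pos: [623.7, 268.6, 132.5]
tool_rot: [0.008, 3.141, 0.0]
ft_force: [0.1, -0.2, -1.1]
grip_width: 31.4
grasp_force: 40.4
```

>>> jog_arm(rows=[{"offset": [0,0,0],"twist": [0,0,0]},{"offset": [0,0,0],"twist": [0,0,0]}])

```text
clock: 24.25
tool_pos: [622.2, 267.7, 131.9]
tool_rot: [0.003, -3.14, 0.001]
ft_force: [-0.9, -0.5, -0.9]
grip_width: 31.0
grasp_force: 40.3
```

Run:
```python
from h import *
s=status.state(); print(s['tool_pos'],s['tool_rot'],s['grip_width'],s['grasp_force'])
im,C,_=shot('side'); g=cv2.GaussianBlur(im,(5,5),0).min(2)
print(g[140:200:6,255:310:6])
for T in(130,145,160):
  m=(g>T).astype(np.uint8); m=cv2.morphologyEx(m,cv2.MORPH_CLOSE,np.ones((7,7))); b=blob(m,(280,148)); print(T,b.min(0),b.max(0),cast([(b.min(0)+b.max(0))/2],20,C).round(1))
go(624,268,50,0)
```

```text
[622.16783014 267.73185811 131.90965868] [ 2.55949813e-03 -3.14025624e+00  9.84510832e-04] 30.996216453867238 40.34262657165527
[[135 196 196 199 198 197 199 200 164 145]
 [175 195 194 198 198 200 199 201 172 137]
 [143 197 198 195 199 199 201 187 160 138]
 [109 112 192 199 196 199 181 149 139 139]
 [146 139 111 122 130 134 138 139 138 139]
 [111 140 141 139 142 137 141 138 139 138]
 [ 50 141 139 142 138 138 138 140 137 137]
 [ 15 141 139 140 136 137 138 139 138 132]
 [ 43 141 140 139 135 142 138 139 135 136]
 [139 142 139 139 138 140 138 138 139 139]]
130 [293.  43.] [337.  89.] [[928.2 517.1  20. ]]
145 [301.  79.] [311.  87.] [[840.5 454.8  20. ]]
160 [254. 125.] [303. 161.] [[593.4 265.1  20. ]]
off [-0.073, 0.024, 2.742] tw [-0.01, -0.01, 0.02]
```

>>> jog_arm(rows=[{"offset": [0,0,1],"twist": [0,0,0]},{"offset": [0,0,2],"twist": [0,0,0]},{"offset": [0,0,2.6],"twist": [0,0,0]},{"offset": [0,0,2.8],"twist": [0,0,0]},{"offset": [0,0,2.8],"twist": [0,0,0]}])

```text
clock: 24.8
tool_pos: [621.6, 267.1, 48.2]
tool_rot: [0.0, -3.14, 0.001]
ft_force: [-0.2, 0.1, -1.5]
grip_width: 31.3
grasp_force: 40.4
```

>>> jog_arm(rows=[{"offset": [0,0,0.06],"twist": [0,0,0]},{"offset": [0,0,0.12],"twist": [0,0,0]},{"offset": [0,0,0.15],"twist": [0,0,0]},{"offset": [0,0,0.15],"twist": [0,0,0]}])

```text
clock: 25.2
tool_pos: [622.7, 267.7, 44.8]
tool_rot: [0.0, 3.141, 0.0]
ft_force: [-0.4, -0.1, -1.9]
grip_width: 30.9
grasp_force: 40.4
```

>>> jog_arm(rows=[{"offset": [0,0,0.04],"twist": [0,0,0]},{"offset": [0,0,0.08],"twist": [0,0,0]},{"offset": [0,0,0.1],"twist": [0,0,0]},{"offset": [0,0,0.1],"twist": [0,0,0]}])

```text
clock: 25.6
tool_pos: [623.1, 267.8, 42.5]
tool_rot: [0.0, 3.14, 0.001]
ft_force: [-1.5, -0.5, 5.1]
grip_width: 30.9
grasp_force: 41.1
```

Contact. I'm releasing and rising.

>>> jog_arm(rows=[{"offset": [0,0,0],"twist": [0,0,0]},{"offset": [0,0,0],"twist": [0,0,0]},{"offset": [0,0,0],"twist": [0,0,0]},{"offset": [0,0,0],"twist": [0,0,0]}], claw=60)

```text
clock: 26.0
tool_pos: [622.3, 267.5, 41.0]
tool_rot: [-0.0, -3.141, 0.0]
ft_force: [-0.4, 0.3, -0.6]
grip_width: 60.2
grasp_force: 0.0
```

>>> jog_arm(rows=[{"offset": [0,0,-0.7],"twist": [0,0,0]},{"offset": [0,0,-1.9],"twist": [0,0,0]},{"offset": [0,0,-3.2],"twist": [0,0,0]},{"offset": [0,0,-4.6],"twist": [0,0,0]},{"offset": [0,0,-5],"twist": [0,0,0]}])

```text
clock: 26.5
tool_pos: [625.0, 268.5, 198.0]
tool_rot: [0.0, 3.133, 0.005]
ft_force: [1.3, -0.6, 0.4]
grip_width: 59.9
grasp_force: 0.0
```

Run:
```python
from h import *
go(384,244,190,30)
```

```text
off [8.036, -0.818, 0.196] tw [0.01, 0.1, -6.0]
```

>>> jog_arm(rows=[{"offset": [1.6,-0.16,0],"twist": [0,0,0]},{"offset": [3.2,-0.32,0],"twist": [0,0,0]},{"offset": [4.8,-0.5,0],"twist": [0,0,0]},{"offset": [6.4,-0.65,0],"twist": [0,0,0]},{"offset": [8.04,-0.82,0],"twist": [0,0,0]}])

```text
clock: 27.0
tool_pos: [379.2, 242.6, 190.4]
tool_rot: [-0.001, -3.141, 0.0]
ft_force: [-1.3, 0.7, 1.2]
grip_width: 59.7
grasp_force: 0.0
```

>>> jog_arm(rows=[{"offset": [0,0,0],"twist": [0,0,0]},{"offset": [0,0,0],"twist": [0,0,0]},{"offset": [0,0,0],"twist": [0,0,0]}])

```text
clock: 27.3
tool_pos: [382.3, 243.3, 191.7]
tool_rot: [0.0, 3.14, 0.001]
ft_force: [0.1, 0.4, -0.8]
grip_width: 59.7
grasp_force: 0.0
```

Run:
```python
from h import *
im,C,s=shot('wrist'); print(s['tool_pos'],s['tool_rot'])
g=cv2.GaussianBlur(im.min(2),(5,5),0)
r=g[120:240,250:400]
h=cv2.HoughCircles(cv2.medianBlur(im.min(2),5)[120:240,250:400],cv2.HOUGH_GRADIENT,1,30,param1=60,param2=8,minRadius=13,maxRadius=19)
if h is not None:
  for q in h[0,:3]: print(q, cast([(q[0]+250,q[1]+120)],56,C).round(1).tolist())
K,k1,Rc,o=C; q=(np.array([384,244,56])-o)@Rc; print('pred',K[:2,:2]@(q[:2]/q[2])+K[:2,2])
cv2.imwrite('pics/v14.png',im); go(384,244,37,0)
print(g[140:232:6,290:356:6])
```

```text
[382.26480585 243.28209233 191.73152   ] [3.23079116e-04 3.14015038e+00 7.66129253e-04]
[76.5 64.5 14.7] [[382.8, 247.8, 56.0]]
[ 26.5 103.5  13.6] [[425.5, 195.6, 56.0]]
[112.5  36.5  16. ] [[354.4, 282.6, 56.0]]
pred [322.70616588 185.67096892]
off [-0.046, 0.023, 5.155] tw [0.0, 0.01, -0.01]
[[150 152 150 153 151 156 157 156 150 151 153]
 [151 151 151 154 152 154 153 152 152 150 149]
 [153 152 153 151 150 152 158 148 147 125 110]
 [150 153 156 150 150 141 110 104 110 107 107]
 [150 155 152 153 125  49  46  46  95 106 110]
 [155 153 150 151  67  95 126 101  58 108 110]
 [154 150 152 151 136 165 162 161 139 110 111]
 [153 151 151 149 158 160 152 155 165 153 152]
 [151 153 152 151 165 162 164 158 163 150 147]
 [153 155 153 152 152 163 165 165 157 151 152]
 [151 147 123 112  99 119 152 148 145 152 150]
 [113 112 104 107 105  97 130 142 152 150 149]
 [109 110 108 105 107 106 139 150 153 156 149]
 [ 86 110 106 108 107 115 146 153 152 153 151]
 [ 71 109 112 126 146 153 152 148 149 149 148]
 [125 150 152 150 148 152 146 147 148 153 150]]
```

>>> jog_arm(rows=[{"offset": [-0.04,0.09,1.2],"twist": [0,0,0]},{"offset": [-0.04,0.09,2.4],"twist": [0,0,0]},{"offset": [-0.04,0.09,3.6],"twist": [0,0,0]},{"offset": [-0.04,0.09,4.6],"twist": [0,0,0]},{"offset": [-0.04,0.09,5.13],"twist": [0,0,0]}])

```text
clock: 27.85
tool_pos: [381.8, 244.9, 34.1]
tool_rot: [-0.002, -3.138, 0.003]
ft_force: [-0.8, 0.0, -0.2]
grip_width: 59.8
grasp_force: 0.0
```

>>> jog_arm(rows=[{"offset": [0,0,0],"twist": [0,0,0]},{"offset": [0,0,0],"twist": [0,0,0]}])

```text
clock: 28.05
tool_pos: [383.2, 245.8, 37.5]
tool_rot: [-0.001, -3.141, 0.001]
ft_force: [0.8, 0.5, 0.7]
grip_width: 60.0
grasp_force: 0.0
```

>>> jog_arm(rows=[{"offset": [0,0,0],"twist": [0,0,0]},{"offset": [0,0,0],"twist": [0,0,0]},{"offset": [0,0,0],"twist": [0,0,0]},{"offset": [0,0,0],"twist": [0,0,0]},{"offset": [0,0,0],"twist": [0,0,0]}], claw=28)

```text
clock: 28.55
tool_pos: [383.8, 246.4, 39.0]
tool_rot: [0.0, 3.139, 0.002]
ft_force: [0.1, 0.2, 7.1]
grip_width: 30.9
grasp_force: 39.4
```

Run:
```python
from h import *
go(570,267,135,0)
```

```text
off [-6.215, 0.691, -3.181] tw [0.02, 0.04, -0.0]
```

>>> jog_arm(rows=[{"offset": [0,0,-0.8],"twist": [0,0,0]},{"offset": [0,0,-2],"twist": [0,0,0]},{"offset": [0,0,-3.2],"twist": [0,0,0]},{"offset": [-1.1,0.1,-3.2],"twist": [0,0,0]},{"offset": [-2.4,0.25,-3.2],"twist": [0,0,0]}])

```text
clock: 29.05
tool_pos: [456.0, 254.1, 136.3]
tool_rot: [-0.002, 3.137, 0.003]
ft_force: [-0.3, -0.4, -1.7]
grip_width: 31.2
grasp_force: 40.4
```

>>> jog_arm(rows=[{"offset": [-1.2,0.15,0],"twist": [0,0,0]},{"offset": [-2.4,0.3,0],"twist": [0,0,0]},{"offset": [-3.4,0.4,0],"twist": [0,0,0]},{"offset": [-3.82,0.44,0],"twist": [0,0,0]},{"offset": [-3.82,0.44,0],"twist": [0,0,0]}])

```text
clock: 29.55
tool_pos: [570.3, 266.1, 133.0]
tool_rot: [0.002, 3.142, -0.0]
ft_force: [-0.6, -1.6, -1.6]
grip_width: 31.2
grasp_force: 40.4
```

>>> jog_arm(rows=[{"offset": [0,0,1],"twist": [0,0,0]},{"offset": [0,0,2],"twist": [0,0,0]},{"offset": [0,0,2.6],"twist": [0,0,0]},{"offset": [0,0,2.9],"twist": [0,0,0]},{"offset": [0,0,2.9],"twist": [0,0,0]}])

```text
clock: 30.05
tool_pos: [567.5, 266.2, 45.2]
tool_rot: [0.0, -3.139, 0.001]
ft_force: [-0.6, -0.5, -1.1]
grip_width: 31.1
grasp_force: 40.4
```

>>> jog_arm(rows=[{"offset": [0,0,0],"twist": [0,0,0]},{"offset": [0,0,0],"twist": [0,0,0]}])

```text
clock: 30.25
tool_pos: [570.1, 266.8, 48.2]
tool_rot: [0.0, 3.139, 0.001]
ft_force: [-0.4, 0.8, -1.4]
grip_width: 31.8
grasp_force: 40.4
```

Need about 5 mm more.

>>> jog_arm(rows=[{"offset": [0,0,0.06],"twist": [0,0,0]},{"offset": [0,0,0.12],"twist": [0,0,0]},{"offset": [0,0,0.17],"twist": [0,0,0]},{"offset": [0,0,0.19],"twist": [0,0,0]},{"offset": [0,0,0.19],"twist": [0,0,0]}])

```text
clock: 30.75
tool_pos: [570.4, 266.8, 43.0]
tool_rot: [0.0, 3.139, 0.001]
ft_force: [-2.9, -0.6, 11.2]
grip_width: 31.4
grasp_force: 41.6
```

>>> jog_arm(rows=[{"offset": [0,0,-0.05],"twist": [0,0,0]},{"offset": [0,0,-0.05],"twist": [0,0,0]}])

```text
clock: 30.95
tool_pos: [569.7, 266.6, 43.0]
tool_rot: [0.0, 3.14, 0.001]
ft_force: [-0.2, -0.3, 4.7]
grip_width: 31.3
grasp_force: 41.0
```

>>> jog_arm(rows=[{"offset": [0,0,0],"twist": [0,0,0]},{"offset": [0,0,0],"twist": [0,0,0]},{"offset": [0,0,0],"twist": [0,0,0]},{"offset": [0,0,0],"twist": [0,0,0]}], claw=60)

```text
clock: 31.35
tool_pos: [568.8, 266.3, 41.7]
tool_rot: [-0.0, -3.141, 0.0]
ft_force: [0.3, 0.8, -0.2]
grip_width: 60.0
grasp_force: 0.0
```

>>> jog_arm(rows=[{"offset": [0,0,-0.7],"twist": [0,0,0]},{"offset": [0,0,-1.9],"twist": [0,0,0]},{"offset": [0,0,-3.2],"twist": [0,0,0]},{"offset": [0,0,-4.6],"twist": [0,0,0]},{"offset": [0,0,-6],"twist": [0,0,0]}])

```text
clock: 31.85
tool_pos: [568.6, 266.3, 223.4]
tool_rot: [-0.0, -3.141, 0.0]
ft_force: [0.2, 1.0, 0.2]
grip_width: 60.1
grasp_force: 0.0
```

>>> jog_arm(rows=[{"offset": [1.3,-0.5,0],"twist": [0,0,0]},{"offset": [2.6,-1.1,0],"twist": [0,0,0]},{"offset": [3.8,-1.7,0],"twist": [0,0,0]},{"offset": [5,-2.2,0],"twist": [0,0,0]},{"offset": [5,-2.2,0],"twist": [0,0,0]}])

```text
clock: 32.35
tool_pos: [414.9, 198.9, 220.9]
tool_rot: [-0.0, -3.139, 0.002]
ft_force: [0.4, 0.6, 0.6]
grip_width: 59.5
grasp_force: 0.0
```

Run:
```python
from h import *
im,C,_=shot('side'); t,_,_=shot('top')
a=cv2.resize(im[100:330,180:500],(640,460),interpolation=cv2.INTER_CUBIC); cv2.imwrite('pics/final.png',a)
s=status.state();print(s['clock'],s['tool_pos'])
```

```text
32.45 [418.74866571 200.31950712 222.43876614]
```

View pics/final.png

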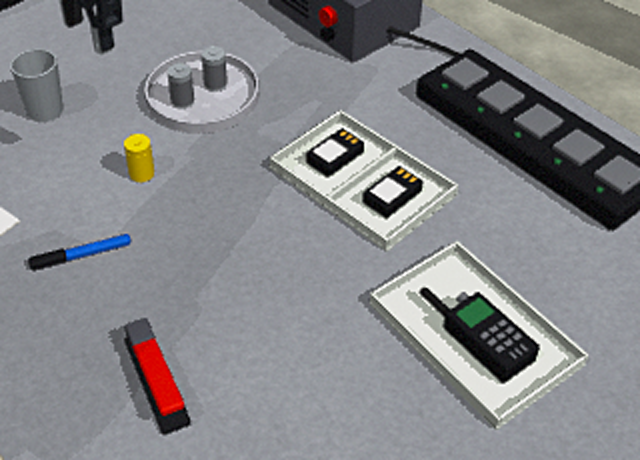

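The final view shows both cells upright in the dish at crop (180,85) and (214,68), both packs in their bays, and the radio in the long tray. The tumbler and the yellow decoy stand untouched.

```bash
python3 -c "
from cell import arm; print(arm.hand_in())"
```

```text
the job is handed in; nothing more can be done
None
```

I've handed the job in at about 32 s: the final side view shows the radio flat and screen up in the long tray, one pack in each bay, both cells upright in the dish, and the tumbler and yellow look-alike still in place.

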